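# Present the coded sample jar to the bench reader

## Robot

A 6-joint arm with a two-finger parallel gripper is mounted at the origin on the work surface. World frame = base frame: x ahead of the robot, y to its left, z up, the work surface at z = 0. Lengths are in m, angles in rad, forces in N, time in s.
With the tool pointing down it reaches from about 0.275 to 0.825 m from the base axis. Payload 5.2 kg.
Tool frame: the origin (TCP) lies at the very end of the fingers, on their centre line; the grasp point (between the pads) lies robot.pinch_z behind it (robot.pinch_z is the distance from the TCP to the grasp point, in m); z points along the fingers, y is the direction in which the jaws open and shut (so a half turn about z gives the same grasp; the last joint's range is limited). The gripper opens to 93 mm and grips with 3 to 60 N. Pads are 15 mm wide; open, the fingers measure 128 mm over their backs; the gripper's body (75 mm by 188 mm) begins 65 mm behind the grasp point.
Start: joints at [-1.463, 0.259, 1.535, -0, 1.348, -0.203], TCP at [0.168, -0.524, 0.193] pointing down, gripper open.
Joint ranges: [-3.14, 3.14], [-0.91, 2.08], [0.19, 2.58], [-1.22, 4.36], [0.22, 2.71], [-3.12, 3.12]. Speed limits (rad/s): [2.57, 2.57, 3.14, 3.14, 3.14, 3.14].

## Interface

Orientations are given as a rotation vector (axis times angle).
In Python, from workcell import robot gives the robot as it stands. Calls block until the motion is done:
- robot.move_to(position, orientation): joint-space move of the TCP to a pose.
- robot.move_linear(position, frame=None, vel=0.15): straight line of the TCP; frame=None keeps the orientation; vel is the mean speed in m/s.
- robot.movej(angles): joint-space move.
- robot.move_gripper(opening, newtons=None): opening from 0.0 (shut) to 1.0 (fully open); newtons is the grip in N (None keeps the last); returns when the fingers have stopped.
- robot.hold(seconds).
- robot.inverse_kinematics(position, orientation): joint angles nearest the present ones, or None.
- robot.grab_frame(name): name is "scene" or "top" or "wrist"; returns the picture (400x640x3 uint8, red, green, blue); there is no depth.
- robot.camera_info(name): a dict with "camera_matrix" (3x3 intrinsics, pixels), "dist_coeffs" ([k1, k2, p1, p2, k3] as OpenCV has them; the pictures are not rectified), "cam_to_world" (4x4, takes a point from camera to world coordinates). Camera axes: x right, y down, z forward; pixel columns grow to the right and rows downward; lengths in m; the calibration is good to about 2 mm. A picture is of the moment at which its call begins: read the wrist's pose just before it. camera_info takes no time and is no camera call; for the wrist camera it gives the pose at the moment of the call.
A pose or a line that the arm cannot do raises robot.MotionError and nothing moves.
- robot.close_job(): hands the job in, once; it reports no verdict.
Readings, each from a call of its own:
- robot.current_clock(): time.
- robot.current_joints(): joint angles.
- robot.current_qd(): joint speeds.
- robot.current_effort(): joint torques, N m.
- robot.current_tcp_pos(): TCP position.
- robot.current_eef_rot(): TCP orientation.
- robot.current_contact_force(): force on the tool from outside, world axes, zero at the start.
- robot.current_moment(): the same for the moment, N m.
- robot.current_gripper_width(): opening from 0.0 (shut) to 1.0 (fully open).
Only numpy, scipy, OpenCV 4.12 (cv2) and the standard library are available. Lean on these libraries where they do the work, as an engineer would, in place of code of your own. Each camera call takes 0.05 s, during which the arm holds its last target.

## Task

Book in the coded sample: take the tall jar with the code label out of the sloping rack and set it down gently, upright and wholly on the round pad of the code reader, with the code squarely facing the reader's window, and let go of it. Then press the round read key on top of the reader fully down and release it. Leave the jar standing as it was read, and do not disturb the short jars, the flask, the beaker, the stopper or the wash bottle.

Things in the scene. Friction and masses are not known exactly. Their poses are not given: they have to be found in the camera images.
- jar: Tall amber glass jar with a black ribbed cap, 98 mm high: body 41 mm across up to 76 mm, then the cap, 44 mm across, 22 mm high, the widest part and the place to grip. 100 to 200 g. Origin: centre of its underside; z runs up its axis, x points out through the middle of its code label. Starts in one of the rack's pockets, leaning as they do, turned anyhow about its axis.
- jar_code (a point): Middle of the white paper label with the printed square code on the tall jar's side, 56 mm above its underside; label 22 mm wide, 28 mm high. A white paper seal strip 10 mm wide runs from the label up over the side of the cap to the middle of its top, so it shows from above which way the code faces. No other jar has a label.
- rack: Fixed white plastic jar rack on a steel foot, 246 mm wide. Its 80 mm deep face slopes 30 degrees (0.524 rad) towards the robot, so the jars lean 30 degrees from vertical, caps towards the robot. Origin: middle of the block's underside, 30 mm above the bench; z is square to the sloping face, along the jars' axes, y along the row.
- rack_face (a point): Centre of the middle pocket's mouth, 50 mm along z from the rack's origin. Three pockets 85 mm apart along y, 44 mm across, 40 mm deep; the jars stand loose in them and draw straight out along the rack's z. Which jar stands in which pocket varies.
- jar_short_a: Short amber jar, 76 mm high, cap 44 mm across, no label; in another pocket of the rack. Origin: centre of its underside, z up its axis. To stay in its pocket.
- jar_short_b: A second short amber jar just like it, in the remaining pocket. To stay there.
- reader: Fixed bench code reader: grey base 196 by 100 mm and 10 mm thick, with a round black rubber pad at one end and a white head block (76 by 90 mm, top 102 mm above the bench) at the other. Origin: under the centre of the pad, at bench level; x points from the pad to the head, z up. The head's face with the dark window stands at x = 68 mm and looks along -x at the pad.
- reader_pad (a point): Centre of the top of the round rubber pad, 60 mm across and 12 mm above the bench: the jar's foot goes here.
- reader_window (a point): Middle of the reader's dark window, 66 mm from the pad's axis and 68 mm above the bench: level with the code of a jar standing on the pad.
- read_key (a joint): Travel in m of the round spring read key on top of the head: 0 up, 0.005 fully down (about 4 N); springs back.
- read_key_top (a point): Centre of the top of the read key (24 mm across, on the head's top, 112 mm along x from the pad's centre); moves down with it.
- flask: Conical glass flask, 122 mm high, 84 mm across the foot; loose on the bench beyond the gap between rack and reader. Origin: centre of its underside.
- beaker: Glass beaker, 68 mm across, 85 mm high, loose on the bench at the right, nearer the robot than the reader. Origin: centre of its underside.
- wash_bottle: White plastic wash bottle with a bent spout, 74 mm across, 208 mm high, loose on the bench to the right of the reader. Origin: centre of its underside.
- stopper: Glass stopper, 22 mm across, 42 mm high, standing loose on the bench in the gap between rack and reader. Origin: centre of its underside.
Mind the look-alikes: they are no part of the job. What is shaped like the reader but turquoise is not meant.

How it is judged:
By the outcome, as a careful person would: the job done as asked, in the order asked, and still so for the second after the job is handed in, with the robot touching nothing.
It also fails if it takes over 48 s, if anything falls off the work surface, if the arm or the gripper's body presses on something with over 40 N, if the wrist force passes 120 N, or if a joint passes its speed limit or range.

## Working session

There is one attempt and no reset: what is moved stays moved. The work goes in short steps, each a Python script; the robot and the scene stay as the last script left them, time stands still between calls to the robot, and variables do not carry over. Pictures are saved under pics/ and viewed, and the job is handed in when it is done.

```bash
ls; mkdir -p pics
python3 - <<'E'
from workcell import robot
import cv2,json
for n in ["scene","top","wrist"]:
    i=robot.camera_info(n); im=robot.grab_frame(n); cv2.imwrite(f"pics/{n}0.png",im[:,:,::-1]); print(n,i)
print(robot.pinch_z,robot.current_clock(),robot.current_eef_rot(),robot.current_contact_force())
E
```

```text
pics
scene {'camera_matrix': array([[389.4691783 ,   0.        , 316.34041901],
       [  0.        , 389.4691783 , 197.65458122],
       [  0.        ,   0.        ,   1.        ]]), 'dist_coeffs': array([-0.04554495,  0.        ,  0.        ,  0.        ,  0.        ]), 'cam_to_world': array([[ 0.68503359,  0.4100654 , -0.6021423 ,  1.02728073],
       [ 0.72833218, -0.36716062,  0.57855451, -0.59791845],
       [ 0.01616224, -0.83488888, -0.55018118,  0.58810315],
       [ 0.        ,  0.        ,  0.        ,  1.        ]])}
top {'camera_matrix': array([[365.00953716,   0.        , 323.89302791],
       [  0.        , 365.00953716, 198.54974388],
       [  0.        ,   0.        ,   1.        ]]), 'dist_coeffs': array([-0.02167006,  0.        ,  0.        ,  0.        ,  0.        ]), 'cam_to_world': array([[ 0.00605391, -0.99137298,  0.13093114,  0.37726997],
       [-0.99996355, -0.00679006, -0.00517669, -0.06572848],
       [ 0.00602106, -0.13089503, -0.99137795,  0.94246331],
       [ 0.        ,  0.        ,  0.        ,  1.        ]])}
wrist {'camera_matrix': array([[293.37751725,   0.        , 320.21473785],
       [  0.        , 293.37751725, 193.23148169],
       [  0.        ,   0.        ,   1.        ]]), 'dist_coeffs': array([0.01454991, 0.        , 0.        , 0.        , 0.        ]), 'cam_to_world': array([[ 3.05263902e-01, -9.16395773e-01, -2.58906813e-01,
         2.40238392e-01],
       [-9.52267785e-01, -2.93800559e-01, -8.28691568e-02,
        -5.00658174e-01],
       [-1.26021547e-04,  2.71845580e-01, -9.62340878e-01,
         3.83848984e-01],
       [ 0.00000000e+00,  0.00000000e+00,  0.00000000e+00,
         1.00000000e+00]])}
0.0188 0.15 [-3.10236339e+00 -4.86018306e-01 -1.14961709e-04] [ 0.3730116  -0.9964121   0.65118201]
```

View pics/scene0.png

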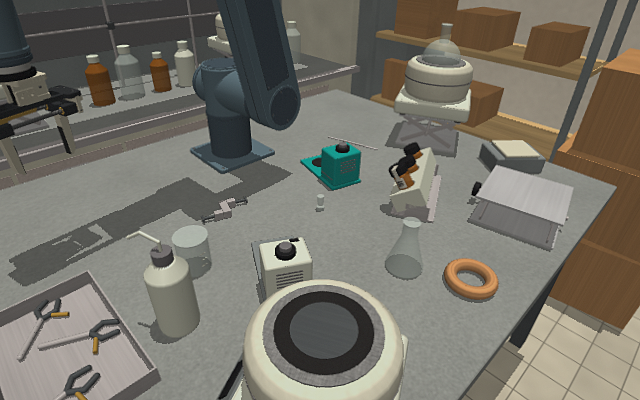

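View pics/top0.png

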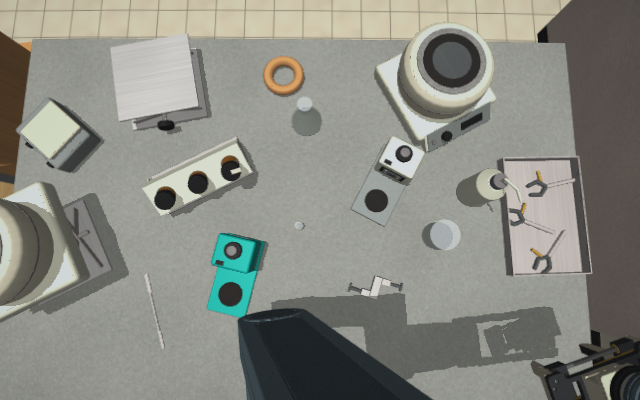

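View pics/wrist0.png

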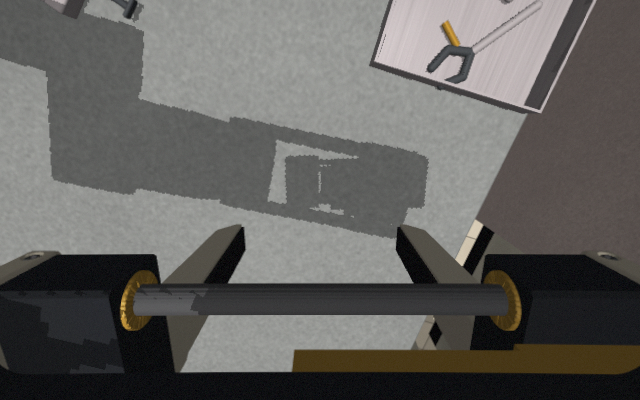

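The jar with the white strip is in the right-hand pocket, at about (230,168) in the top view. The white reader has its pad at (376,200) and key at (404,153). I'll zoom in on both.

Run:
```python
import cv2,numpy as np
t=cv2.imread("pics/top0.png");s=cv2.imread("pics/scene0.png")
cv2.imwrite("pics/tz1.png",cv2.resize(t[125:225,130:270],None,fx=5.6,fy=5.6,interpolation=cv2.INTER_CUBIC))
cv2.imwrite("pics/tz2.png",cv2.resize(t[130:230,340:440],None,fx=6,fy=6,interpolation=cv2.INTER_CUBIC))
cv2.imwrite("pics/sz.png",cv2.resize(s[130:230,370:450],None,fx=6,fy=6,interpolation=cv2.INTER_CUBIC))
```

```text
(no output)
```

View pics/tz1.png

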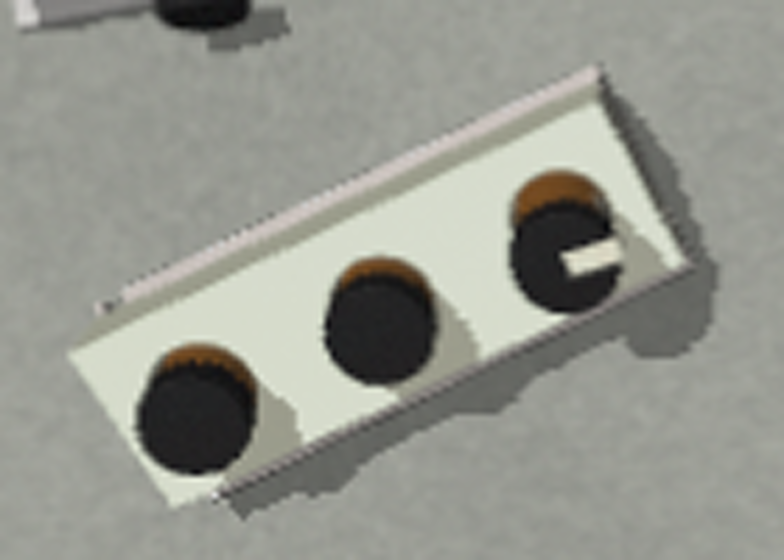

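View pics/tz2.png

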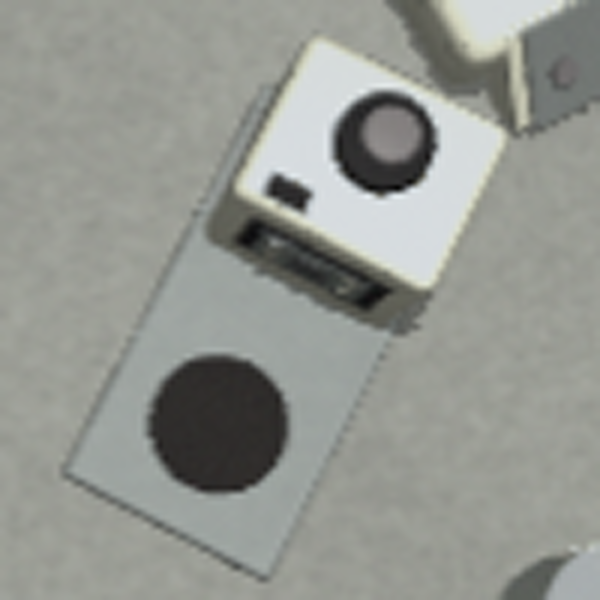

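View pics/sz.png

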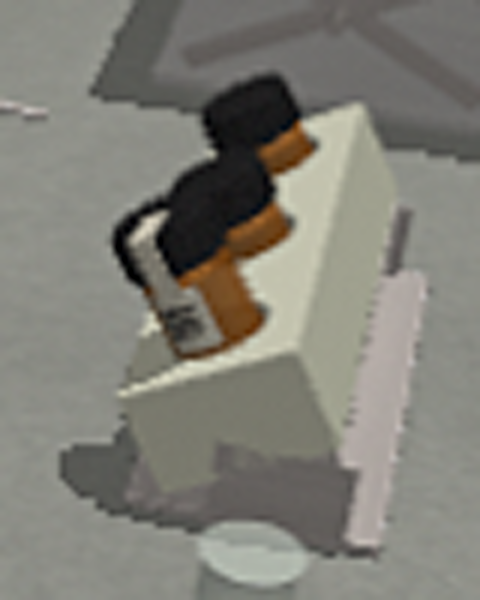

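```bash
cat > h.py <<'E'
import numpy as np,cv2
from scipy.optimize import least_squares
from scipy.spatial.transform import Rotation as R
def proj(P,info):
    T=np.linalg.inv(info["cam_to_world"]);P=np.atleast_2d(P)
    return cv2.projectPoints(P,cv2.Rodrigues(T[:3,:3])[0],T[:3,3],info["camera_matrix"],info["dist_coeffs"])[0][:,0]
def rackT(p):
    return R.from_euler('z',p[2])*R.from_euler('y',-np.pi/6), np.array([p[0],p[1],.03])
def rp(p,pts):
    r,t=rackT(p);return r.apply(np.atleast_2d(pts))+t
a=np.linspace(0,2*np.pi,48,endpoint=False)
def cyl(c,rad,z0,z1):
    return np.array([[c[0]+rad*np.cos(t),c[1]+rad*np.sin(t),z] for z in(z0,z1) for t in a])
def hullc(uv):
    h=cv2.convexHull(uv.astype(np.float32));m=cv2.moments(h);return np.array([m['m10'],m['m01']])/m['m00'],h
def rd(p,pts):
    return R.from_euler('z',p[2]).apply(np.atleast_2d(pts))+[p[0],p[1],0]
E
python3 - <<'E'
from h import *
from workcell import robot
I=robot.camera_info("top")
im=cv2.imread("pics/top0.png")
g=cv2.cvtColor(im,cv2.COLOR_BGR2GRAY)
def blob(x,y,w,th,close=0):
    m=(g[y-w:y+w,x-w:x+w]<th).astype(np.uint8)
    n,l,s,c=cv2.connectedComponentsWithStats(m)
    k=1+np.argmax(s[1:,4]);h=np.argwhere(l==k)[:,::-1].astype(np.float32)
    c,_=hullc(h);return c+[x-w,y-w]
U=lambda x,y,ox,oy,f:np.array([(x+.5)/f-.5+ox,(y+.5)/f-.5+oy])
tall=U(566,257,130,125,5.6)
caps=[blob(165,199,13,60),blob(198,183,13,60)]
pad=blob(376,200,16,75);print(caps,pad,tall)
# rack: y left to right?  tall pocket at y=-85
ms=[caps[0],caps[1],tall];ys=[.085,0,-.085];hs=[.076,.076,.098]
def fr(p):
    o=[]
    for m,y,h in zip(ms,ys,hs):
        o.append(hullc(proj(rp(p,cyl((0,y),.022,.010+h-.022,.010+h)),I))[0]-m)
    cs=rp(p,[[-.04,-.123,.05],[.04,-.123,.05],[-.04,.123,.05],[.04,.123,.05]])
    uv=proj(cs,I)
    o+=list(.7*(uv-[U(688,266,130,125,5.6),U(600,100,130,125,5.6),U(172,505,130,125,5.6),U(70,352,130,125,5.6)]))
    return np.concatenate(o)
best=least_squares(fr,[.47,.2,.4]);print("rack",best.x,best.fun.round(2))
ref=[U(*q,340,130,6) for q in[(318,38),(510,130),(435,288),(237,188),(65,472),(268,578)]]
P=[[.144,.045,.102],[.144,-.045,.102],[.068,-.045,.102],[.068,.045,.102],[-.052,.05,.01],[-.052,-.05,.01]]
def fd(p):
    return np.concatenate([hullc(proj(rd(p,cyl((0,0),.030,.012,.012)[:48]),I))[0]-pad,*(proj(rd(p,P),I)-ref)])
b2=least_squares(fd,[.4,-.2,-.4]);print("reader",b2.x,b2.fun.round(2))
S=robot.camera_info("scene")
print("scene chk: talltop",proj(rp(best.x,[[0,-.085,.108]]),S),"facecorner",proj(rp(best.x,[[-.04,-.123,.05],[.04,-.123,.05],[.04,.123,.05]]),S))
print("reader head",proj(rd(b2.x,P[:4]),S), "key",proj(rd(b2.x,[[.112,0,.115]]),S),proj(rd(b2.x,[[.112,0,.115]]),I))
E
```

```text
[array([165.       , 198.6402281]), array([197.60631698, 182.73547659])] [376.05165563 200.42737307] [230.66071429 170.48214286]
rack [0.5584319  0.2440875  0.45987035] [-0.58 -0.23  0.01  0.04 -0.21 -0.78 -0.05  0.03  0.37  0.54  0.5   0.44
  0.23  0.13]
reader [ 0.49719544 -0.2055182  -0.4810654 ] [ 0.26 -0.33 -0.3  -2.34  1.57 -0.38  0.06  1.12 -1.12  0.15 -0.68  0.58
  0.21  1.16]
scene chk: talltop [[397.8957702  165.26548091]] facecorner [[389.32042686 195.97424295]
 [419.43115762 187.98203959]
 [431.02605983 146.73271744]]
reader head [[314.72284499 260.82636855]
 [265.72297237 269.59199387]
 [259.13828613 242.72986326]
 [304.46117165 235.36584275]] key [[286.64490033 248.29402787]] [[404.48849202 152.36264087]]
```

```bash
cat >> h.py <<'E'
RK=np.array([0.5584319,0.2440875,0.45987035]);RD=np.array([0.49719544,-0.2055182,-0.4810654])
def tool(zdir,ydir):
    z=zdir/np.linalg.norm(zdir);y=ydir-z*(ydir@z);y/=np.linalg.norm(y)
    return R.from_matrix(np.c_[np.cross(y,z),y,z]).as_rotvec()
E
python3 - <<'E'
from h import *
from workcell import robot
T=np.eye(4);T[:3,:3]=R.from_rotvec(robot.current_eef_rot()).as_matrix();T[:3,3]=robot.current_tcp_pos()
X=np.linalg.inv(T)@robot.camera_info("wrist")["cam_to_world"];print(X.round(4));np.save("X.npy",X)
r,t=rackT(RK);ax=r.apply([0,0,1]);rx=r.apply([1,0,0])
S=r
for s in(1,-1):
  for d in (-20,0,20):
    yd=s*R.from_rotvec(np.radians(d)*ax).apply(rx);o=tool(-ax,yd)
    for h in(.010+.072,.010+.072+.12,.21+.04):
        print(s,d,h,robot.inverse_kinematics(rp(RK,[[0,-.085,h]])[0],o))
  yd=s*R.from_euler('z',RD[2]).apply([0,1,0]);o=tool(np.array([0,0,-1.]),yd)
  for z in(.084,.2):print('place',s,robot.inverse_kinematics(rd(RD,[[0,0,z]])[0],o))
  print('key',robot.inverse_kinematics(rd(RD,[[.112,0,.11]])[0],o))
E
```

```text
[[-6.000e-04 -9.622e-01 -2.722e-01  7.560e-02]
 [ 1.000e+00 -1.000e-03  1.300e-03  4.000e-04]
 [-1.500e-03 -2.722e-01  9.622e-01 -1.919e-01]
 [ 0.000e+00  0.000e+00  0.000e+00  1.000e+00]]
1 -20 0.08199999999999999 [-0.12754633  0.13865968  2.09564386  0.57675449  0.53305436 -0.68468706]
1 -20 0.20199999999999999 [-0.23219986 -0.12101595  2.05355084  0.4422848   0.84124301 -0.579251  ]
1 -20 0.25 [-0.28475768 -0.21039741  2.01587321  0.42097638  0.97765352 -0.56977753]
1 0 0.08199999999999999 [-0.12754633  0.13865968  2.09564386  0.57675449  0.53305436 -1.03375291]
1 0 0.20199999999999999 [-0.23219986 -0.12101595  2.05355084  0.4422848   0.84124301 -0.92831685]
1 0 0.25 [-0.28475768 -0.21039741  2.01587321  0.42097638  0.97765352 -0.91884338]
1 20 0.08199999999999999 [-0.12754633  0.13865968  2.09564386  0.57675449  0.53305436 -1.38281876]
1 20 0.20199999999999999 [-0.23219986 -0.12101595  2.05355084  0.4422848   0.84124301 -1.2773827 ]
1 20 0.25 [-0.28475768 -0.21039741  2.01587321  0.42097638  0.97765352 -1.26790923]
place 1 [-0.5993994   0.33566295  1.71327857  0.          1.09265
[... 650 characters left out ...]
 2.21327581]
-1 0 0.25 [-0.28475768 -0.21039741  2.01587321  0.42097638  0.97765352  2.22274927]
-1 20 0.08199999999999999 [-0.12754633  0.13865968  2.09564386  0.57675449  0.53305436  1.75877389]
-1 20 0.20199999999999999 [-0.23219986 -0.12101595  2.05355084  0.4422848   0.84124301  1.86420996]
-1 20 0.25 [-0.28475768 -0.21039741  2.01587321  0.42097638  0.97765352  1.87368342]
place -1 [-5.99399402e-01  3.35662947e-01  1.71327857e+00 -4.44089210e-16
  1.09265114e+00  1.45246232e+00]
place -1 [-5.99399402e-01  2.32111437e-01  1.55178420e+00 -4.44089210e-16
  1.35769702e+00  1.45246232e+00]
key [-5.78704279e-01  4.94859178e-01  1.39079541e+00 -4.44089210e-16
  1.25593807e+00  1.47315745e+00]
```

Run:
```python
from h import *
from workcell import robot
r,t=rackT(RK);ax=r.apply([0,0,1]);rx=r.apply([1,0,0])
t0=robot.current_clock()
robot.move_to(rp(RK,[[0,-.085,.23]])[0],tool(-ax,rx))
print(robot.current_clock()-t0)
I=robot.camera_info("wrist");im=robot.grab_frame("wrist");np.save("I1.npy",I,allow_pickle=True)
cv2.imwrite("pics/w1.png",im[:,:,::-1])
print(proj(rp(RK,[[0,-.085,.108],[0,0,.086],[.0,.085,.086]]),I),robot.current_tcp_pos(),rp(RK,[[0,-.085,.23]]))
```

```text
2.4833000000000003
[[320.36749463 180.16809614]
 [320.32743673  99.49645654]
 [320.273257    10.48360813]] [0.49349517 0.11617911 0.22917418] [[0.49310496 0.11687747 0.22918584]]
```

View pics/w1.png

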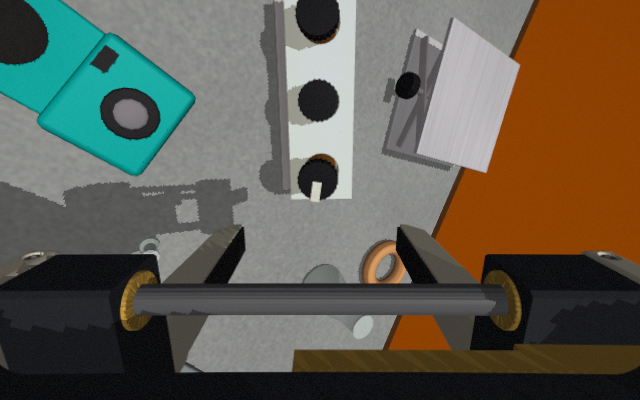

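Run:
```python
from h import *
im=cv2.imread("pics/w1.png")
cv2.imwrite("pics/w1z.png",cv2.resize(im[140:215,270:370],None,fx=8,fy=8,interpolation=cv2.INTER_CUBIC))
I=np.load("I1.npy",allow_pickle=True).item()
g=cv2.cvtColor(im,cv2.COLOR_BGR2GRAY)
obs={}
for nm,c,y,h in(("tall",(320,180),-.085,.098),("mid",(319,100),0,.076)):
    x0,y0=c[0]-26,c[1]-26
    m=(g[y0:y0+52,x0:x0+52]<48).astype(np.uint8)
    n,l,s,_=cv2.connectedComponentsWithStats(m);k=1+np.argmax(s[1:,4])
    cc,hh=hullc(np.argwhere(l==k)[:,::-1].astype(np.float32));print(nm,cc+[x0,y0],s[k],cv2.contourArea(hh))
    pc,ph=hullc(proj(rp(RK,cyl((0,y),.022,.010+h-.022,.010+h)),I));print(' pred',pc,cv2.contourArea(ph))
hsv=cv2.cvtColor(im,cv2.COLOR_BGR2HSV)
```

```text
tall [317.38225935 177.77698223] [   4    2   39   43 1098] 1257.0
 pred [320.37107708 178.39788324] 1327.7445324251894
mid [317.60477346 100.17475728] [   5    6   40   41 1248] 1236.0
 pred [320.32865221  99.07660817] 1345.0684127929853
```

View pics/w1z.png

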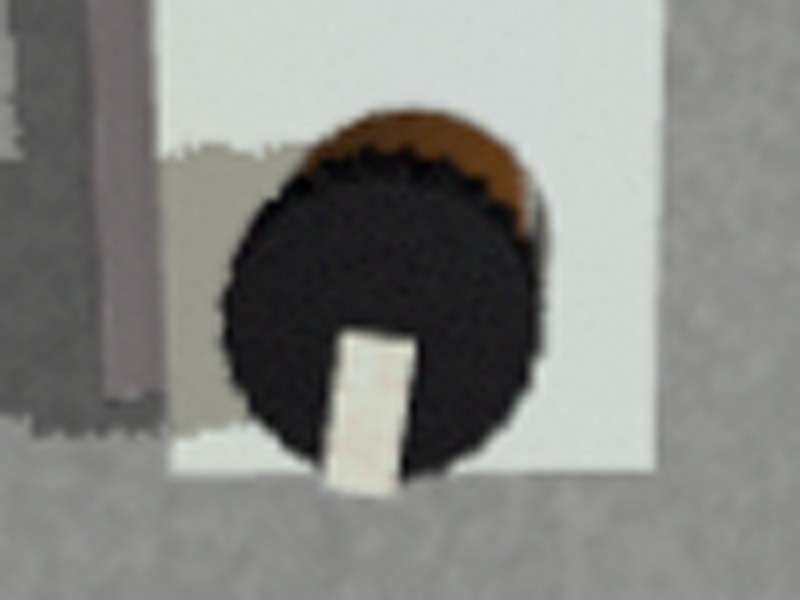

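```bash
cat >> h.py <<'E'
def onplane(uv,info,Rm,t,h):
    # intersect pixel rays with plane local z=h of frame (Rm,t); returns local coords
    n=cv2.undistortPoints(np.array(uv,float).reshape(-1,1,2),info["camera_matrix"],info["dist_coeffs"])[:,0]
    C=info["cam_to_world"];d=np.c_[n,np.ones(len(n))]@C[:3,:3].T
    dl=Rm.inv().apply(d);ol=Rm.inv().apply(C[:3,3]-t)
    s=(h-ol[2])/dl[:,2];return ol+dl*s[:,None]
E
python3 - <<'E'
from h import *
I=np.load("I1.npy",allow_pickle=True).item()
r,t=rackT(RK)
Z=lambda l:[((x+.5)/8-.5+270,(y+.5)/8-.5+140) for x,y in l]
print(proj(rp(RK,[[-.04,-.123,.05],[.04,-.123,.05]]),I),Z([(168,470),(655,470)]))
q=onplane(Z([(340,330),(415,338),(400,497),(325,487)]),I,r,t,.108);print(q)
for a,b in((0,3),(1,2)):
    d=q[b]-q[a];print(np.degrees(np.arctan2(d[1],d[0])),np.hypot(*d[:2]))
d=q[1]-q[0];print(np.degrees(np.arctan2(d[1],d[0]))-90,np.hypot(*d[:2]))
# circle centre of cap top from flat rim
cap=onplane([(317.38,177.78)],I,r,t,.097);print(cap)
T=cv2.imread("pics/top0.png")
E
```

```text
[[290.18466188 198.02634597]
 [350.62338762 197.99790726]] [(290.5625, 198.3125), (351.4375, 198.3125)]
[[-0.00912705 -0.08572218  0.108     ]
 [ 0.00117584 -0.08685762  0.108     ]
 [-0.00091779 -0.10977449  0.108     ]
 [-0.01141594 -0.10830168  0.108     ]]
-95.78832573379923 0.022695212699308857
-95.21991157180206 0.023012302310361513
-96.2889605379377 0.010365266703083463
[[-0.00339205 -0.084825    0.097     ]]
```

```bash
cat >> h.py <<'E'
r,t=rackT(RK)
J=r*R.from_euler('y',-2.0,degrees=True)*R.from_euler('z',-95.8,degrees=True)  # jar frame, x=code
ax=J.apply([0,0,1]);GO=tool(-ax,np.cross(ax,J.apply([1,0,0]))*-1)
# tool -x = code dir : tool x = y x z
G=rp(RK,[[-.0031,-.0855,.0105+.088]])[0]  # pinch
E
python3 - <<'E'
from h import *
from workcell import robot
o=R.from_rotvec(GO);print("toolx.code",o.apply([1,0,0])@J.apply([1,0,0]), GO)
if o.apply([1,0,0])@J.apply([1,0,0])>0: raise SystemExit("sign")
pz=robot.pinch_z
g=G-ax*pz
robot.move_gripper(.85,20)
robot.move_to(g+ax*.09,GO);print(robot.current_clock())
robot.move_linear(g,vel=.06)
print(robot.current_clock(),robot.current_tcp_pos()-g,robot.current_contact_force())
im=robot.grab_frame("wrist");cv2.imwrite("pics/w2.png",im[:,:,::-1])
im=robot.grab_frame("scene");cv2.imwrite("pics/s2.png",cv2.resize(im[100:240,330:490,::-1],None,fx=4,fy=4,interpolation=cv2.INTER_CUBIC))
E
```

```text
toolx.code 1.0000000000000002 [-2.16084228  1.4976717  -0.36463632]sign
```

Sign guard caught it; flip the jaw axis sign.

```bash
sed -i 's/GO=tool(-ax,np.cross(ax,J.apply(\[1,0,0\]))\*-1)/GO=tool(-ax,np.cross(ax,J.apply([1,0,0])))/' h.py
python3 - <<'E'
from h import *
from workcell import robot
o=R.from_rotvec(GO);print("toolx.code",o.apply([1,0,0])@J.apply([1,0,0]), GO)
if o.apply([1,0,0])@J.apply([1,0,0])>0: raise SystemExit("sign")
pz=robot.pinch_z
g=G-ax*pz
g=G-ax*pz
robot.move_gripper(.85,20)
robot.move_to(g+ax*.09,GO);print(robot.current_clock())
robot.move_linear(g,vel=.06)
print(robot.current_clock(),robot.current_tcp_pos()-g,robot.current_contact_force())
im=robot.grab_frame("wrist");cv2.imwrite("pics/w2.png",im[:,:,::-1])
im=robot.grab_frame("scene");cv2.imwrite("pics/s2.png",cv2.resize(im[100:240,330:490,::-1],None,fx=4,fy=4,interpolation=cv2.INTER_CUBIC))
E
```

```text
toolx.code -1.0000000000000002 [1.58801005 2.29118255 0.69963917]
3.525
5.175 [ 1.38413508e-04 -9.66893292e-05  3.90480876e-04] [-0.06697092  0.10875426  1.33415004]
```

View pics/w2.png

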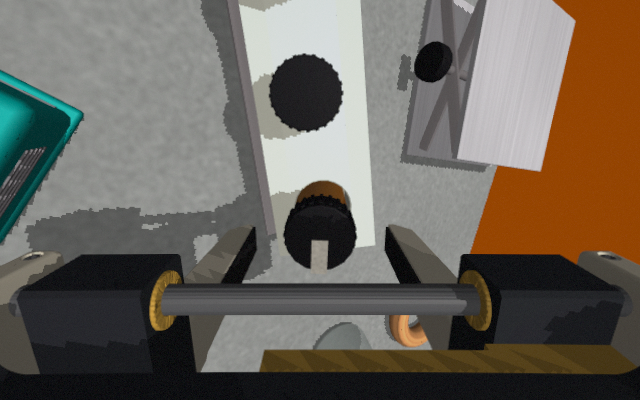

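View pics/s2.png

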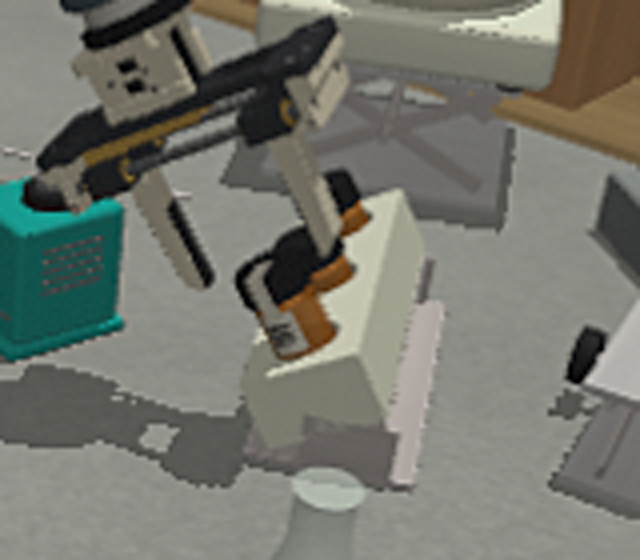

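Wrist view: the cap is centred between the jaws at (320,232), with the strip vertical at (319,255). Its apparent size matches the planned depth, so I'll grip and draw it out.

Run:
```python
from h import *
from workcell import robot
robot.move_gripper(.3,20)
print(robot.current_clock(),robot.current_gripper_width()*93,robot.current_contact_force())
p=np.array(robot.current_tcp_pos());rz=r.apply([0,0,1])
robot.move_linear(p+rz*.03,vel=.05);print(robot.current_contact_force())
robot.move_linear(p+rz*.10,vel=.12)
print(robot.current_clock(),robot.current_gripper_width()*93,robot.current_contact_force())
im=robot.grab_frame("wrist");cv2.imwrite("pics/w3.png",im[:,:,::-1])
im=robot.grab_frame("scene");cv2.imwrite("pics/s3.png",cv2.resize(im[80:240,330:490,::-1],None,fx=3.7,fy=3.7,interpolation=cv2.INTER_CUBIC))
```

```text
5.9583 42.4729837807519 [-0.28710543  0.36731514 -0.23143522]
[ 0.28998232 -0.31620487 -0.48306122]
7.4417 42.64526406460423 [ 0.20250343 -0.05134882 -0.64377449]
```

View pics/w3.png

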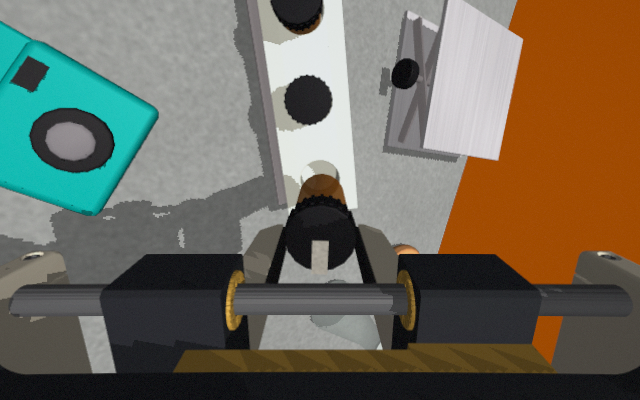

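View pics/s3.png

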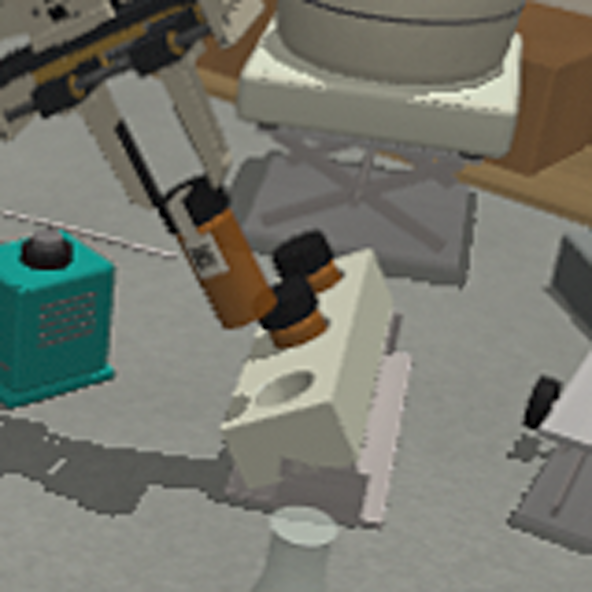

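```bash
cat >> h.py <<'E'
PO=tool(np.array([0,0,-1.]),R.from_euler('z',RD[2]).apply([0,1,0]))
E
python3 - <<'E'
from h import *
from workcell import robot
h=rd(RD,[[0,0,.215]])[0]
print(R.from_rotvec(PO).apply([1,0,0]),np.cos(RD[2]))
robot.move_to(h,PO)
print(robot.current_clock(),robot.current_contact_force(),robot.current_tcp_pos()-h)
I=robot.camera_info("wrist")
im=robot.grab_frame("wrist");cv2.imwrite("pics/w4.png",im[:,:,::-1])
np.save("I4.npy",I,allow_pickle=True)
im=robot.grab_frame("scene");cv2.imwrite("pics/s4.png",im[:,:,::-1]);cv2.imwrite("pics/s4z.png",cv2.resize(im[120:320,220:380,::-1],None,fx=3,fy=3,interpolation=cv2.INTER_CUBIC))
print(proj(rd(RD,[[0,0,.012],[.144,.045,.102],[.144,-.045,.102],[.068,-.045,.102],[.068,.045,.102],[-.052,.05,.01],[-.052,-.05,.01]]),I))
E
```

```text
[-8.86502440e-01  4.62723918e-01 -1.18939070e-16] 0.8865024399349435
8.775 [ 0.75221238 -0.0018842  -1.0504299 ] [-5.22910506e-05  1.27269523e-03 -5.88740704e-04]
[[319.78784424 168.05970529]
 [357.31587572 300.54222879]
 [282.25998716 300.57409494]
 [279.92575425 242.37963919]
 [359.52613046 242.34283013]
 [357.60454243 128.92887362]
 [281.90336335 128.96939534]]
```

View pics/w4.png

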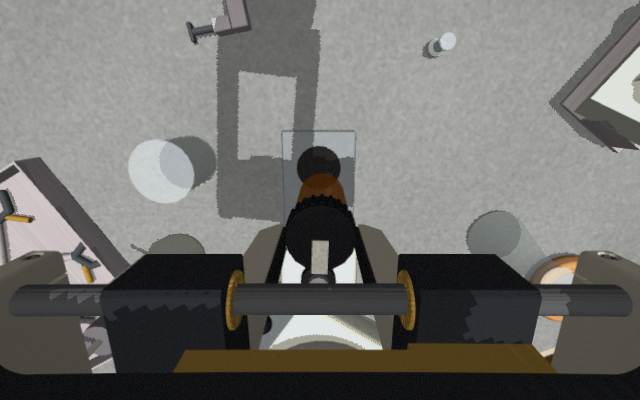

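View pics/s4z.png

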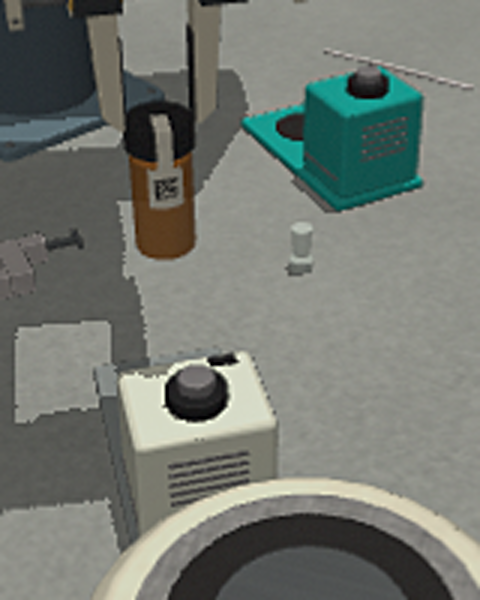

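Run:
```python
from h import *
from workcell import robot
im=cv2.imread("pics/w4.png")
cv2.imwrite("pics/w4z.png",cv2.resize(im[120:280,255:385],None,fx=5,fy=5,interpolation=cv2.INTER_CUBIC)[:600])
s=cv2.imread("pics/s4.png")
S=robot.camera_info("scene");c=np.array(robot.current_tcp_pos());print(c,R.from_rotvec(robot.current_eef_rot()).as_matrix()[:,2])
big=cv2.resize(s[150:215,245:305],None,fx=9,fy=9,interpolation=cv2.INTER_CUBIC)
f=c-[0,0,.069];Rr=R.from_euler('z',RD[2])
def dr(pts,col):
    uv=proj(Rr.apply(pts)+f,S);q=((uv-[245,150]+.5)*9-.5).astype(int)
    cv2.polylines(big,[q.reshape(-1,1,2)],True,col,1)
cc=cyl((0,0),.0205,0,.076);dr(cc[:48],(0,255,0));dr(cc[48:],(0,255,0))
cc=cyl((0,0),.022,.076,.098);dr(cc[48:],(255,255,0))
th=.011/.0205
L=[[.0205*np.cos(a_),.0205*np.sin(a_),z] for a_,z in((-th,.042),(th,.042),(th,.070),(-th,.070))]
dr(np.array(L),(0,0,255));dr(np.array([[0,0,0],[0,0,.098]]),(255,0,255))
cv2.imwrite("pics/s4ov.png",big)
```

```text
[ 0.49708714 -0.20405291  0.21479397] [ 1.28328915e-04  9.29159570e-04 -9.99999560e-01]
```

View pics/s4ov.png

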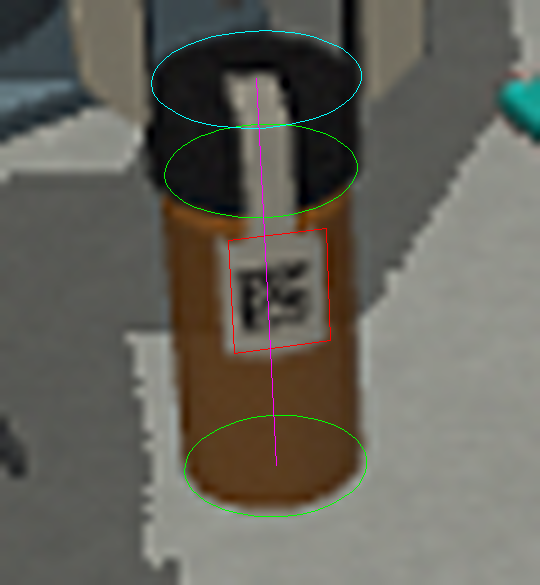

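View pics/w4z.png

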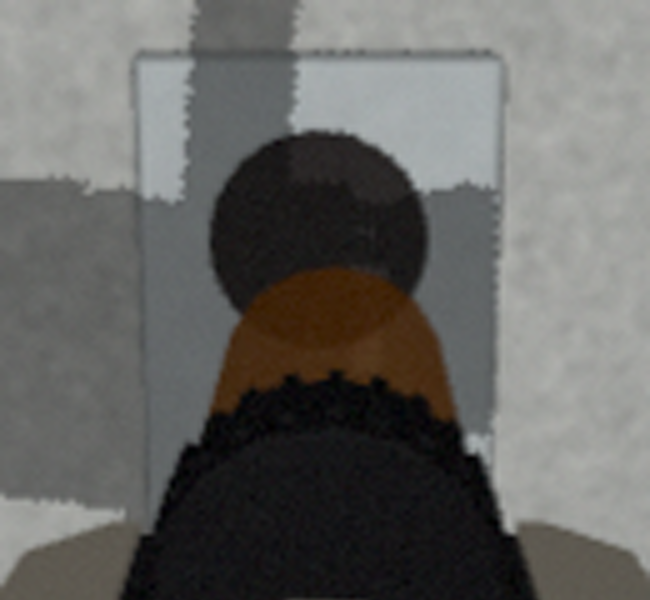

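Run:
```python
from h import *
I=np.load("I4.npy",allow_pickle=True).item()
Z=lambda l:[((x+.5)/5-.5+255,(y+.5)/5-.5+120) for x,y in l]
Rr=R.from_euler('z',RD[2]);t0=np.array([*RD[:2],0])
print("pad left,right,top",onplane(Z([(210,238),(428,238),(319,130)]),I,Rr,t0,.012))
print("base",onplane(Z([(135,52),(505,52)]),I,Rr,t0,.010))
print("jar foot nearest/ left right of cap rim",onplane(Z([(335,267)]),I,Rr,t0,.146),onplane(Z([(148,540),(522,540)]),I,Rr,t0,.222))
```

```text
pad left,right,top [[-0.0012011  -0.03158983  0.012     ]
 [-0.00117112  0.0278109   0.012     ]
 [-0.03041139 -0.00182441  0.012     ]]
base [[-0.05066816 -0.05044994  0.01      ]
 [-0.05061935  0.0473988   0.01      ]]
jar foot nearest/ left right of cap rim [[-0.02113431  0.00185883  0.146     ]] [[ 0.00054213 -0.02371124  0.222     ]
 [ 0.00056652  0.02678212  0.222     ]]
```

Run:
```python
from h import *
from workcell import robot
pt=lambda z:rd(RD,[[-.0003,-.0015,z]])[0]
robot.move_linear(pt(.15),frame=PO,vel=.12)
robot.move_linear(pt(.088),vel=.06)
robot.hold(.1)
print(robot.current_clock(),robot.current_tcp_pos()-pt(.088));b=np.array(robot.current_contact_force());print(b)
z=.085
while z>.077:
    robot.move_linear(pt(z),vel=.012);robot.hold(.05)
    f=np.array(robot.current_contact_force())-b
    print(round(z,4),f.round(2),round(robot.current_tcp_pos()[2],4))
    if f[2]>1.2: break
    z-=.0008
print(robot.current_clock())
im=robot.grab_frame("wrist");cv2.imwrite("pics/w5.png",im[:,:,::-1])
im=robot.grab_frame("scene");cv2.imwrite("pics/s5.png",im[:,:,::-1])
cv2.imwrite("pics/s5z.png",cv2.resize(im[170:290,220:340,::-1],None,fx=5,fy=5,interpolation=cv2.INTER_CUBIC))
```

```text
10.85 [ 0.00030726 -0.00018517  0.00045005]
[-0.258842   -0.50544958 -1.65607596]
0.085 [ 0.83 -0.4   0.95] 0.085
0.0842 [0.18 1.04 0.94] 0.0842
0.0834 [ 0.34 -0.14  0.24] 0.0834
0.0826 [ 0.68 -0.43 -0.18] 0.0825
0.0818 [ 1.12  1.26 -0.08] 0.0817
0.081 [0.25 1.43 5.22] 0.0815
12.8
```

View pics/s5z.png

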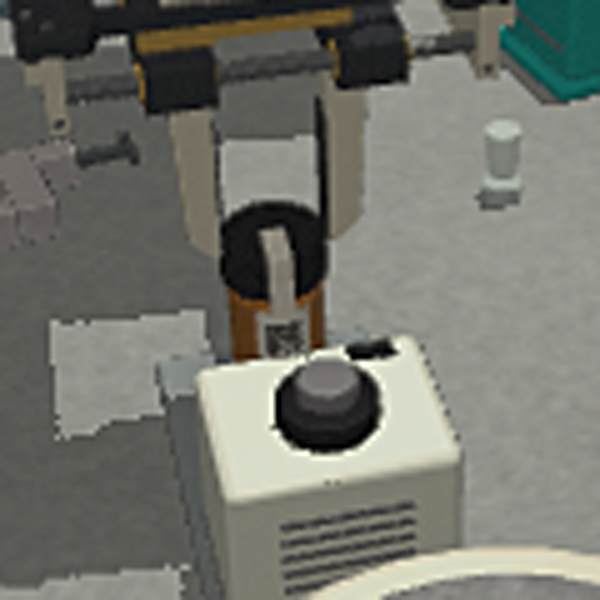

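View pics/w5.png

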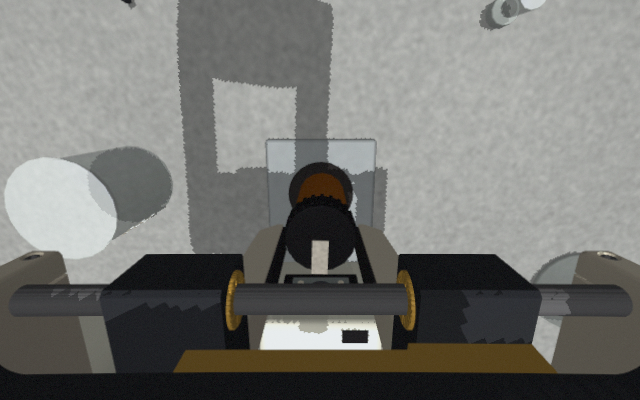

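Contact at the expected height, with the jar centred on the pad at (321,187). I'll release and back off straight up, then check clearances around the key.

Run:
```python
from h import *
from workcell import robot
robot.move_gripper(.62)
p=np.array(robot.current_tcp_pos());print(robot.current_gripper_width(),robot.current_contact_force())
robot.move_linear(p+[0,0,.02],vel=.05)
robot.move_linear(p+[0,0,.13],vel=.15)
print(robot.current_clock())
I=robot.camera_info("wrist");np.save("I6.npy",I,allow_pickle=True)
im=robot.grab_frame("wrist");cv2.imwrite("pics/w6.png",im[:,:,::-1])
im=robot.grab_frame("scene");cv2.imwrite("pics/s6.png",im[:,:,::-1])
cv2.imwrite("pics/s6z.png",cv2.resize(im[170:290,220:340,::-1],None,fx=5,fy=5,interpolation=cv2.INTER_CUBIC))
T=robot.camera_info("top");S=robot.camera_info("scene")
def ray(uv,i):
    n=cv2.undistortPoints(np.array(uv,float).reshape(-1,1,2),i["camera_matrix"],i["dist_coeffs"])[0,0]
    C=i["cam_to_world"];return C[:3,3],C[:3,:3]@[*n,1]
def tri(a,b):
    o1,d1=ray(a,T);o2,d2=ray(b,S);A=np.c_[d1,-d2];s=np.linalg.lstsq(A,o2-o1,rcond=None)[0]
    P=(o1+d1*s[0]+o2+d2*s[1])/2;return P,np.linalg.norm(o1+d1*s[0]-o2-d2*s[1]),R.from_euler('z',-RD[2]).apply(P-[*RD[:2],0])
print("dome",tri((453,60),(323,332)));print("bottle cap",tri((497,181),(161,253)))
```

```text
0.6172452042273694 [-0.68986398 -0.31466321 -0.38722841]
14.825
dome (array([ 0.80108081, -0.36317074,  0.16381781]), np.float64(0.0009458200386624684), array([0.34234472, 0.00085567, 0.16381781]))
bottle cap (array([ 0.51935068, -0.44988958,  0.16599807]), np.float64(0.007329048927062002), array([ 0.13271716, -0.20638406,  0.16599807]))
```

View pics/w6.png

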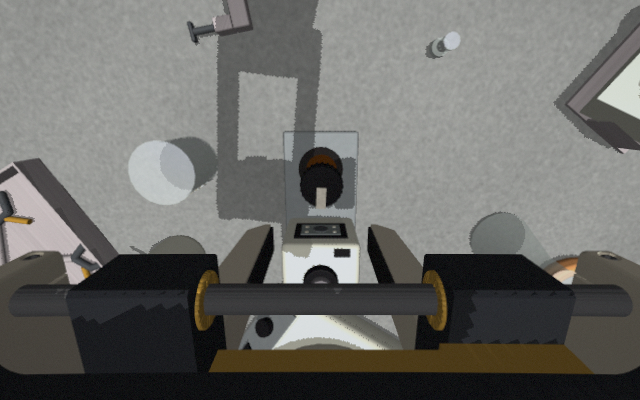

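View pics/s6z.png

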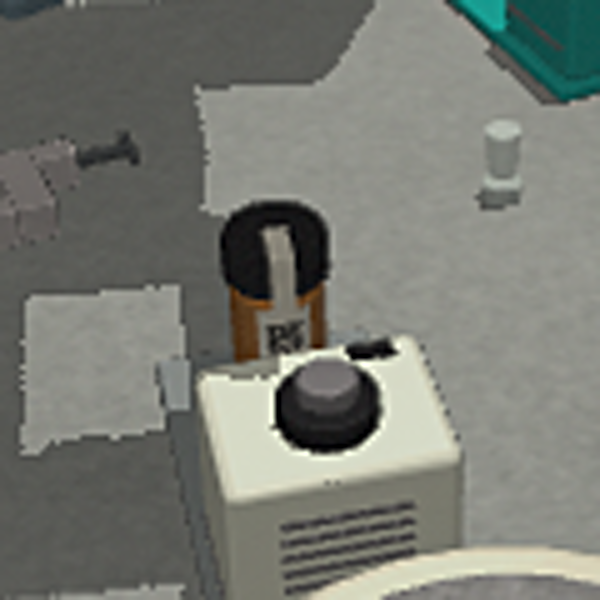

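Run:
```python
from h import *
from workcell import robot
I=np.load("I6.npy",allow_pickle=True).item();T=robot.camera_info("top");S=robot.camera_info("scene")
for z in(.11,.118):
    P=rd(RD,[[.112,-.0015,z]]);print(proj(P,I),proj(P,T),proj(P,S))
w=cv2.imread("pics/w6.png");tp=cv2.imread("pics/top0.png")
a=cv2.resize(w[140:290,270:370],None,fx=4,fy=4,interpolation=cv2.INTER_CUBIC)
cv2.imwrite("pics/w6z.png",a)
Z=[((x+.5)/6-.5+340,(y+.5)/6-.5+130) for x,y in[(391,135)]];print("key grey top in top cam",Z)
```

```text
[[320.76344184 283.46415943]] [[404.58222405 153.20172143]] [[285.92153161 250.48935651]]
[[320.76771131 287.5830467 ]] [[405.35579047 152.32797988]] [[285.80153309 247.18418961]]
key grey top in top cam [(404.75, 152.08333333333334)]
```

View pics/w6z.png

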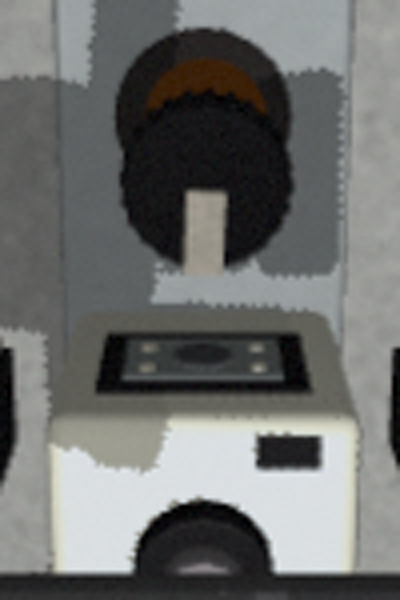

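Run:
```python
from h import *
from workcell import robot
k=lambda z:rd(RD,[[.112,-.001,z]])[0]
robot.move_linear(k(.20),frame=PO,vel=.15)
robot.move_gripper(0.0,20)
robot.move_linear(k(.128),vel=.08);robot.hold(.15)
b=np.array(robot.current_contact_force());print(robot.current_clock(),robot.current_gripper_width(),b)
z=.126;c=None;n=0
while z>.098:
    robot.move_linear(k(z),vel=.02);robot.hold(.04)
    f=np.array(robot.current_contact_force())-b;za=robot.current_tcp_pos()[2]
    print(round(z,4),f.round(2),round(za,4))
    if f[2]>9: break
    z-=.001
robot.hold(.2);f=np.array(robot.current_contact_force())-b;print("bottom",f,robot.current_tcp_pos()[2],robot.current_clock())
im=robot.grab_frame("scene");cv2.imwrite("pics/s7z.png",cv2.resize(im[170:290,220:340,::-1],None,fx=5,fy=5,interpolation=cv2.INTER_CUBIC))
```

```text
18.0333 0.0076472874947038074 [0.10593649 0.42855982 0.46607991]
0.126 [ 0.17 -0.59  0.13] 0.126
0.125 [-0.51 -0.22  0.09] 0.1249
0.124 [-0.11 -0.89  0.76] 0.1239
0.123 [ 0.06  0.01 -0.09] 0.123
0.122 [-0.48 -0.41 -0.58] 0.1219
0.121 [-0.5 -1.5  0.8] 0.121
0.12 [-0.03 -0.81 -0.51] 0.12
0.119 [-0.27 -0.2  -0.66] 0.1189
0.118 [-0.61 -0.87 -0.42] 0.1179
0.117 [ 0.6  -0.42 -0.95] 0.1169
0.116 [ 0.59 -1.09 -0.45] 0.1159
0.115 [-0.21 -0.47  0.26] 0.1149
0.114 [-0.53 -0.26 -0.52] 0.1139
0.113 [ 0.34 -0.02 -0.54] 0.1129
0.112 [ 0.28 -0.39 -0.75] 0.1119
0.111 [-0.08 -0.14 -0.39] 0.111
0.11 [-0.52  0.22 -0.58] 0.1099
0.109 [-0.04 -0.45 -0.88] 0.1089
0.108 [-0.31 -0.9  -0.55] 0.1079
0.107 [-0.47 -0.55 -0.23] 0.107
0.106 [ 0.72 -1.21 -0.14] 0.1059
0.105 [-0.33 -0.22 -0.09] 0.1049
0.104 [ 0.17 -0.39 -1.34] 0.1039
0.103 [ 0.73 -0.44  0.05] 0.103
0.102 [-0.86  0.3  -0.25] 0.1019
0.101 [ 1.55 -1.22  0.35] 0.1009
0.1 [-0.17 -0.38 -0.23] 0.1
0.099 [ 0.32 -0.19  0.15] 0.099
bottom [ 0.22806128 -0.76182499 -0.50381968] 0.09901005099588946 26.4
```

View pics/s7z.png

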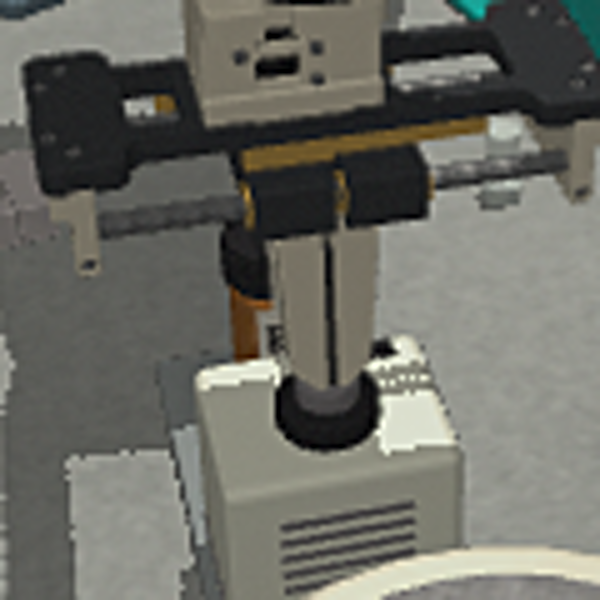

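No contact yet. In the picture the fingertips end at about (330,387), right at the key's top, so the real fingertips sit well behind the nominal TCP. The force guard works, so I'll keep going down under it.

Run:
```python
from h import *
from workcell import robot
k=lambda z:rd(RD,[[.112,-.001,z]])[0]
b=np.array([.1,-.1,.1])
z=.098;n=0
while z>.084:
    robot.move_linear(k(z),vel=.02)
    f=np.array(robot.current_contact_force())-b;za=robot.current_tcp_pos()[2]
    print(round(z,4),f.round(2),round(za,4))
    if f[2]>9: break
    z-=.001
robot.hold(.2);f=np.array(robot.current_contact_force())-b;print("bottom",f,robot.current_tcp_pos()[2],robot.current_clock())
im=robot.grab_frame("scene");cv2.imwrite("pics/s8z.png",cv2.resize(im[170:290,220:340,::-1],None,fx=5,fy=5,interpolation=cv2.INTER_CUBIC))
im=robot.grab_frame("wrist");cv2.imwrite("pics/w8.png",im[:,:,::-1])
```

```text
0.098 [ 0.45 -0.23 -0.21] 0.0979
0.097 [-0.58 -0.06  0.44] 0.0972
0.096 [-0.48  0.26  0.95] 0.0962
0.095 [-0.53  0.01  2.48] 0.0951
0.094 [0.41 0.52 3.09] 0.0941
0.093 [0.51 0.02 4.12] 0.0931
0.092 [-0.13 -0.01  4.95] 0.0923
0.091 [-1.87  0.71  9.33] 0.0922
bottom [-1.6020089   1.81727732  8.79822851] 0.09220148226292782 28.65
```

View pics/s8z.png

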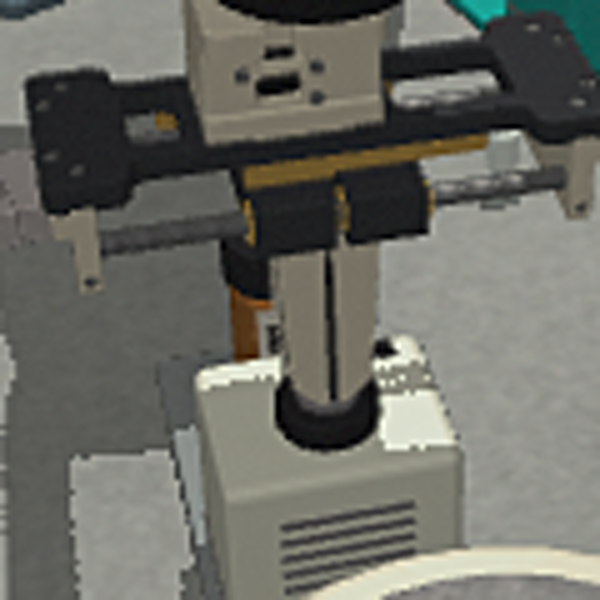

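View pics/w8.png

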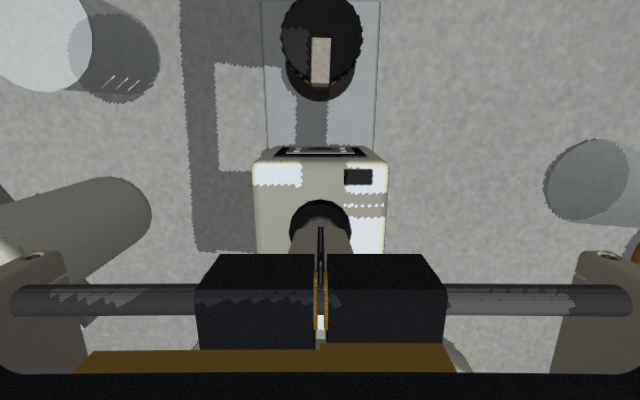

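There's a clear spring ramp over about 5 mm and then a hard stop at 9 N, so the key is fully down. I'll release it, back away and check.

Run:
```python
from h import *
from workcell import robot
k=lambda z:rd(RD,[[.112,-.001,z]])[0]
robot.move_linear(k(.11),vel=.06)
robot.move_linear(k(.25),vel=.15)
q=np.array(robot.current_joints());q[0]+=.5;q[1]-=.35
robot.movej(q);robot.hold(.3)
print(robot.current_clock(),robot.current_contact_force(),robot.current_tcp_pos())
im=robot.grab_frame("scene");cv2.imwrite("pics/s9.png",im[:,:,::-1])
cv2.imwrite("pics/s9z.png",cv2.resize(im[170:290,220:340,::-1],None,fx=5,fy=5,interpolation=cv2.INTER_CUBIC))
im=robot.grab_frame("top");cv2.imwrite("pics/t9.png",im[:,:,::-1])
```

```text
32.0417 [ 0.73695438  0.37948293 -0.00652146] [0.59868507 0.06231495 0.46553347]
```

View pics/s9z.png

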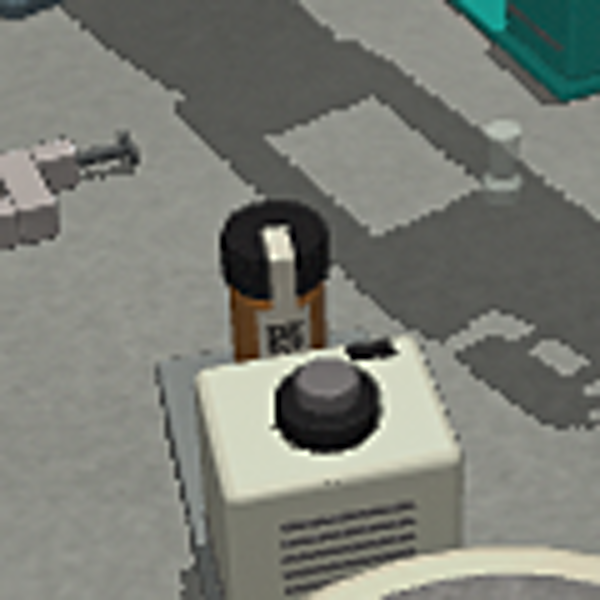

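View pics/t9.png

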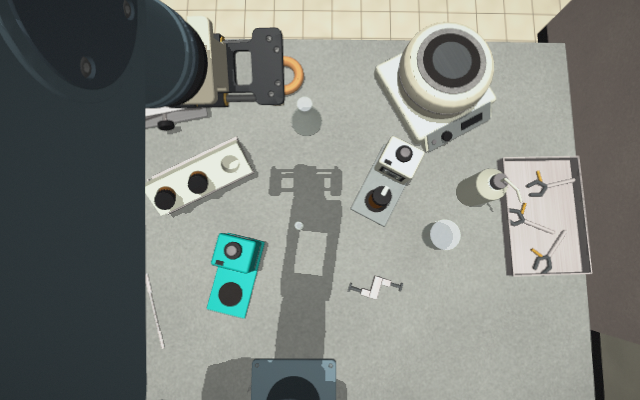

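```bash
python3 -c "
from workcell import robot
robot.close_job();print(robot.current_clock())"
```

```text
the job is handed in; nothing more can be done
the job is handed in; nothing more can be done
```

The tall coded jar is standing released on the pad of the white reader with its code facing the window. I then pressed the read key fully down, released it, and handed the job in at about 32 s of the 48 s allowed.

- **Jar:** I drew it straight out of the right-hand pocket by its cap and lowered it until the pad was felt (about 5 N). In the wrist picture it stood central on the pad, with the seal strip pointing square at the window to within about 2°, as judged by eye. It looked unchanged after the key press.
- **Key:** the force rose like a spring over about 5 mm, then hit a hard stop at about 9 N. In the last picture the key is back up.
- **Other items:** in the last top view the short jars, flask, beaker, stopper and wash bottle are where they started, by eye. The arm was clear and touching nothing.

Two readings disagreed with what I expected:
- **Fingertips:** they proved to be about 2 cm short of the stated tool point. The key was met about 2 cm lower than the pictures predicted. The cap was probably held nearer its top than planned, but the grip did not slip.
- **Cameras:** they differed by 1–2 mm on the reader's position, so I aimed between them.

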